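# Hold the pantry box unlocked

## Task

Take the pantry key with the big square head out of the wooden key rest, push it fully home into the keyhole on top of the lock box (the pins inside are sticky, so it may need a little wiggling) and turn it a full quarter turn clockwise, seen from above. The lock springs back, so finish while still gripping the key and holding it turned, so that I can open the lid. Leave the round-headed key in the rest and everything else where it stands.

Things in the scene. Friction and masses are not known exactly. Their poses are not given: they have to be found in the camera images.
- key_head (a point): The right key: centre of its flat square black head, 10 mm thick (x) by 30 wide (y) by 42 tall. The key (72.5 mm long, 50 g) stands upright in the key rest, head up, z up, 51.5 mm above the tip. Under the head a 16 x 24 mm collar, 3 mm thick, its underside 26 mm below the head's centre, rests on the key rest. A half turn about z changes nothing.
- key_tip (a point): The bottom end of the same key, on its axis, 51.5 mm below key_head. From here up: the bit, 11 mm long, 4 mm thick (key x) and 14 mm wide (key y) with a narrower nose (2 x 10 mm) in its lowest 2 mm; then a thin round neck 5 mm across and 14.5 mm long; then the collar's underside at 25.5 mm.
- round_key_head (a point): The wrong key, beside the right one in the key rest: the centre of its small round black head, 20 mm across and 8 mm thick, 14.5 mm above the top of the rest. The two keys may be in either slot. Leave it.
- rack: Fixed wooden key rest, a block 50 mm (x) by 130 mm (y) by 45 mm high, origin at the centre of its underside. Two slots through it at y = -32 and +32 mm, 7 mm (x) by 17 mm (y); the keys hang in them by their collars, the heads' wide sides along the rest's y. They lift straight up.
- keyhole (a point): Keyhole mouth: on the lock's axis in the top face of the lock case, 100 mm above the shelf; axes as the lock box's, z up. The slot is 17 mm along y and 7 mm along x, bevelled 2 mm, in a 4 mm plate. Fully home, the key's collar rests on the case: key tip 25.5 mm below this point, head's centre 26 mm above it. Only there is the bit wholly below the plate and free to turn.
- pins (a point): Middle of the spring pins, on the lock's axis 9 mm below the mouth. Two pins stick out into the slot from its +x and -x sides, 4 to 14 mm below the mouth, and are pushed aside by the key. They bind: a straight push needs about 12 to 26 N, about half if the key is rocked 1.5 mm each way along x. Below them, 14 to 27 mm under the mouth, is the turning plug, its slot 5.5 x 15.5 mm.
- plug (a joint): Turn of the lock's plug in rad: 0 in line with the keyhole, growing clockwise seen from above, stop at 1.62 (a quarter turn is 1.57). A spring drives it back, about 0.08 N m at a quarter turn. The key has about 0.1 rad of play in the plug, so turn the key about 0.1 rad further than the plug is wanted.
- lockbox: Fixed lock box, 130 mm (x) by 160 mm (y), white, aluminium lid with its top 70 mm above the shelf; on the middle of the lid a 56 x 56 mm steel lock case, its top 100 mm above the shelf, the keyhole at its centre, straight above this origin (centre of the underside). A brass bolt at the case's -x side draws in as the key turns.
- jar: Bystander: lever-lock glass jar, 92 mm across and 125 mm high, origin at the centre of its underside.
- spoons: Bystander: three aluminium measuring spoons on a ring, fanned out along x from -52 mm to +70 mm, 12 mm high and up to about 80 mm wide, origin at underside.
- mould: Bystander: hard silicone muffin mould lying cups up-side down, 160 (x) by 230 (y) by 36 mm high, origin at the centre of its underside.
- pot_stand: Bystander: slatted wooden pot stand, 170 x 165 x 22 mm high, origin at the centre of its underside.
- salt: Bystander: small glass salt jar, 42 mm across, 70 mm high, origin at the centre of its underside.
- tin: Bystander: tin can, 74 mm across, 110 mm high, origin at the centre of its underside.

How it is judged:
On the way, in this order (a step that is already met when the one before it is completed fails the run):
1. the square-headed key is lifted clear of the key rest (z of key_tip in the frame of rack above 0.047 m and contact force between the fingers and key above 1 N), for 0.1 s.
2. the key is fully home in the lock, not yet turned (z of key_tip in the frame of keyhole below -0.0235 m and horizontal distance between key_tip and keyhole below 0.004 m and angle between key_head's own z axis and vertical below 0.12 rad and value of joint plug below 0.4 rad), for 0.1 s.
3. the key is turned a quarter (z of key_tip in the frame of keyhole below -0.0235 m and horizontal distance between key_tip and keyhole below 0.004 m and angle between key_head's own z axis and vertical below 0.12 rad and value of joint plug above 1.35 rad), for 0.2 s.
At the end, for the whole second after the job is handed in: The square-headed key is fully home (tip at least 23.5 mm below the keyhole's mouth, within 4 mm of its axis, tilted less than 0.12 rad), the plug is turned clockwise by at least 1.35 rad (the stop is at 1.62) and the fingers still grip the key (over 1 N), all through the last second (all of step 3 and contact force between the fingers and key above 1 N); the arm keeps its last pose, push and grip.
It fails at once if the round-headed key is pulled out or pushed about (over 15 mm) (distance of round_key_head from where it was at the start of the episode above 0.015 m).
It fails at once if a bystander is pushed more than 25 mm (distance of any of jar, spoons, mould, pot_stand, salt, tin from where it was at the start of the episode above 0.025 m).
It also fails if it takes over 61 s, if anything falls off the work surface, if the arm or the gripper's body presses on something with over 40 N, if the wrist force passes 120 N, or if a joint passes its speed limit or range.

## Robot

A 7-joint arm with a two-finger parallel gripper is mounted at the origin on the work surface. World frame = base frame: x ahead of the robot, y to its left, z up, the work surface at z = 0. Lengths are in m, angles in rad, forces in N, time in s.
With the tool pointing down it reaches from about 0.425 to 0.875 m from the base axis. Payload 4.7 kg.
Tool frame: the origin (TCP) lies at the very end of the fingers, on their centre line; the grasp point (between the pads) lies 19 mm behind it; z points along the fingers, y is the line along which they close (so a half turn about z gives the same grasp; the last joint's range is limited). The gripper opens to 87 mm and grips with 3 to 60 N. Pads are 19 mm wide; open, the fingers measure 117 mm over their backs; the gripper's body (75 mm by 190 mm) begins 51 mm behind the grasp point.
Start: joints at [-1.27, 0.321, -0.07, 1.45, 0.023, 1.371, -0.057], TCP at [0.184, 0.623, 0.223] pointing down, gripper open.
Joint ranges: [-2.86, 2.86], [-0.3, 2.09], [-1.38, 1.24], [0.06, 2.45], [-1.56, 4.7], [0.09, 2.05], [-2.69, 2.69]. Speed limits (rad/s): [2.57, 2.57, 3.14, 3.14, 3.14, 3.14, 3.14].

## Interface

Orientations are given as a rotation vector (axis times angle).
In Python, from bench import ctrl, imaging, ticket gives the robot as it stands.
- The arm moves only by the tool jog_arm, never from a script. Its argument "rows" is text: rows parted by semicolons, each of 7 numbers parted by spaces: the shift along the tool's x, y, z in cm, then the turn, a rotation vector about the tool's x, y, z in rad, then the closure, from -1 (fully open) to 1 (shut), so that 0 is half open. A call has 1 to 5 rows; each row shifts and turns the commanded pose from where the row before left it, along the tool's axes as they then stand; what a row does not reach is not made up. A row lasts 1/8 s, in which the tool goes at most 62.5 mm and 10.7 degrees, less where a joint would pass 70% of its speed; a pose out of reach is approached as far as the arm can. A call with a gripper value outside its range is refused whole. The fingers move at their own pace and stop on an object; "force" is the grip in N (left out, the last holds). Time passes only in rows, so rows that do not move let the fingers close. It gives the time, the measured TCP pose, the force, the opening and the grip force at its end, in the units of the state.
- ctrl.get_state(): the state, without advancing time (a new reading comes with each control period).
- imaging.get_image(name): name is "scene" or "side" or "wrist"; returns a dict with "img" (384x512x3 uint8, blue, green, red), "vertical_fov" (degrees; the focal length in pixels is half the picture's height over the tangent of half this angle, whatever the lens; pixels are square), "cx", "cy" (the principal point, pixels), "origin" and "orientation" of the camera in the world. Camera axes: x right, y down, z forward; pixel columns grow to the right and rows downward; lengths in m; the calibration is good to about 2 mm. A picture is of the moment at which its call begins. There is no depth.
- ticket.close_job(): hands the job in; it is judged then, once.
The state is a dict: "time": time; "joint_positions": joint angles; "qd": joint speeds; "joint_torque": joint torques, N m; "position": TCP position; "tool_rot": TCP orientation; "ft_force": force on the tool from outside, world axes, zero at the start; "torque": the same for the moment, N m; "grip_width": opening from 0.0 (shut) to 1.0 (fully open); "grip_force": force on a finger pad.
Only numpy, scipy, OpenCV 4.12 (cv2) and the standard library are available. Lean on these libraries where they do the work, as an engineer would, in place of code of your own. Each camera call takes 0.05 s, during which the arm holds its last target. There are 200 camera calls.

## Working session

There is one attempt and no reset: what is moved stays moved. The work goes in short steps, Python scripts to look and compute and a tool call to move; the robot and the scene stay as the last step left them, time stands still between calls to the robot, and variables do not carry over. Pictures are saved under pics/ and viewed, at most 10 in all, crops included, and the job is handed in when it is done.

Besides the shell and the picture viewer there is one more tool, called in YAML: its name, and indented under it one key for each argument. jog_arm: Moves the arm, as the interface text tells. Its arguments: {"type":"object","properties":{"rows":{"type":"string"},"force":{"type":"number"}},"required":["rows"]}

```bash
mkdir -p pics
cat > h.py <<'E'
import numpy as np, cv2
from scipy.spatial.transform import Rotation as R
from bench import ctrl, imaging, ticket
def cam(n):
    d=imaging.get_image(n); d['f']=d['img'].shape[0]/2/np.tan(np.radians(d['vertical_fov'])/2)
    o=np.array(d['orientation'],float); d['R']=o if o.shape==(3,3) else (R.from_rotvec(o) if o.size==3 else R.from_quat(o)).as_matrix()
    d['o']=np.array(d['origin']); return d
def ray(d,u,v):
    r=d['R']@np.array([(u-d['cx'])/d['f'],(v-d['cy'])/d['f'],1]); return r/np.linalg.norm(r)
def onz(d,u,v,z):
    r=ray(d,u,v); return d['o']+r*(z-d['o'][2])/r[2]
def proj(d,p):
    c=d['R'].T@(np.array(p)-d['o']); return c[:2]/c[2]*d['f']+[d['cx'],d['cy']]
E
python3 - <<'E'
from h import *
for n in ['scene','side','wrist']:
    d=cam(n); cv2.imwrite(f'pics/{n}0.png',d['img']); print(n,d['o'],d['orientation'],d['f'],d['cx'],d['cy'])
a=cv2.imread('pics/scene0.png');b=cv2.imread('pics/side0.png')
cv2.imwrite('pics/a.png',cv2.resize(a,(800,600)));cv2.imwrite('pics/b.png',cv2.resize(b,(800,600)))
s=ctrl.get_state();print(s)
E
```

```text
scene [ 1.17719548 -0.12137774  0.89057177] [-2.05709371 -1.5209404   0.49590877] 461.0467470307471 258.2047673896689 192.8202596169611
side [ 0.37927423 -0.53022431  0.87330877] [-2.43063324  0.31120505 -0.12872363] 388.56887693700367 255.84192020639097 182.03668948352987
wrist [0.11960203 0.64152629 0.38358603] [2.3496148  1.7571887  0.21679272] 333.2291764778788 258.5210270914324 191.4854747258563
{'time': 0.15, 'joint_positions': array([-1.26990178,  0.32166635, -0.07010176,  1.45140608,  0.02262762,
        1.37079141, -0.05689142]), 'qd': array([-0.00135768, -0.0010246 , -0.00066724, -0.00355463, -0.00128005,
        0.00023552,  0.00175241]), 'joint_torque': array([-2.37815057e-04, -4.91791677e+01, -4.04777275e-01, -3.12877536e+01,
       -6.39925618e-02,  4.03693097e-02,  1.13119008e-04]), 'position': array([0.18379614, 0.62303401, 0.22169837]), 'tool_rot': array([-4.48853140e-01, -3.10925588e+00,  2.32583664e-03]), 'ft_force': array([ 0.12232228, -0.17117235,  0.16769502]), 'torque': array([-0.0453972 ,  0.01369503,  0.0264941 ]), 'grip_force': 0.0, 'grip_width': 1.000904791864018}
```

View pics/a.png

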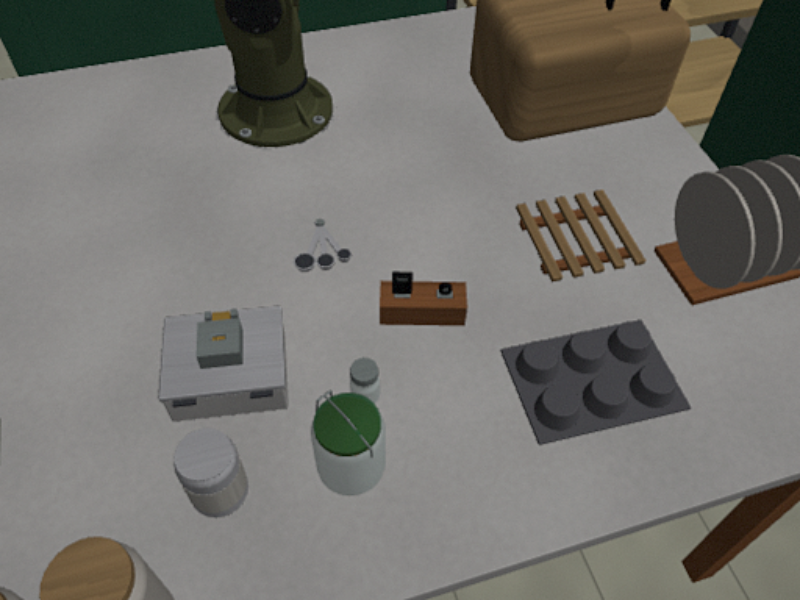

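View pics/b.png

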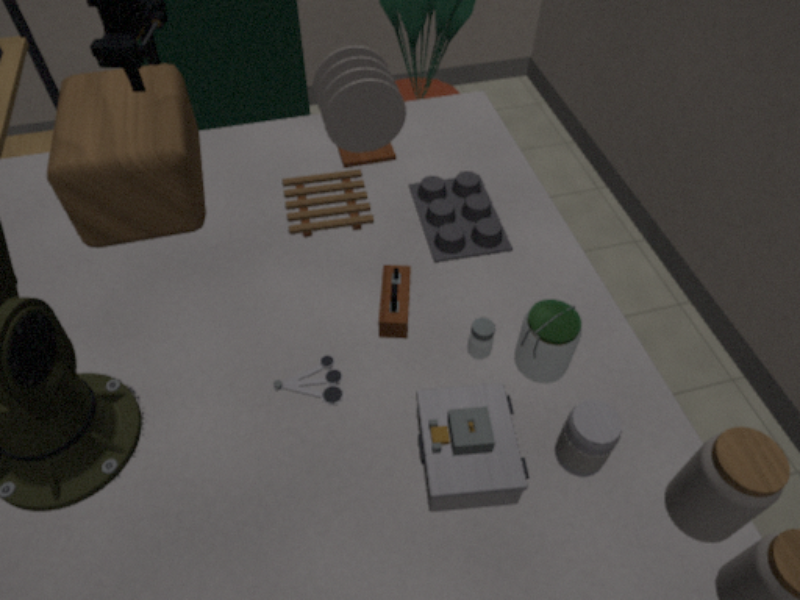

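The scene view shows the square key at (402,283) in the 800 px image and the round one at (445,290). The rest's top is around (423,293) and the keyhole at (219,339). In the side view the keyhole is at (471,426) and the rest's top around (396,293). I'll triangulate these.

Run:
```python
from h import *
S=cam('scene');T=cam('side');k=.64
P=lambda d,u,v,z:print(np.round(onz(d,u*k,v*k,z),4))
for n,d,pts in [('keyhole',S,[(219,339,.1)]),('keyhole',T,[(471,426,.1)]),('sq head',S,[(402,283,.071)]),('round',S,[(445,290,.0595)])]:
    print(n); [P(d,*p) for p in pts]
# rack masks, blobs
for nm,d in (('S',S),('T',T)):
    h=cv2.cvtColor(d['img'],cv2.COLOR_BGR2HSV); m=cv2.inRange(h,(3,120,50),(16,255,255))
    n,l,st,c=cv2.connectedComponentsWithStats(m)
    for i in range(1,n):
        if 200<st[i,4]<6000: print(nm,st[i],c[i],h[l==i].mean(0))
a=cv2.resize(S['img'][165:250,95:310],None,fx=3.7,fy=3.7,interpolation=cv2.INTER_CUBIC)
b=cv2.resize(T['img'][160:325,235:345],None,fx=3.6,fy=3.6,interpolation=cv2.INTER_CUBIC)
cv2.imwrite('pics/c.png',a);cv2.imwrite('pics/d.png',b);print(a.shape,b.shape)
```

```text
keyhole
[ 0.5917 -0.1784  0.1   ]
keyhole
[ 0.5835 -0.1811  0.1   ]
sq head
[0.5474 0.0897 0.071 ]
round
[0.5693 0.1496 0.0595]
S [420 155  92  40 817] [453.9620563  177.15544676] [ 12.52753978 157.8249694   94.03916769]
S [ 243  180   56   28 1202] [270.29201331 195.02329451] [ 12.51414309 157.34026622  80.859401  ]
S [445 312  67  60 473] [481.61733615 341.33615222] [ 12.49471459 161.14587738  63.86046512]
T [253  50  40  14 325] [270.74153846  56.28307692] [  8.55384615 146.68307692  87.46153846]
T [217  92  36  13 232] [234.75431034  99.1637931 ] [ 11.86637931 147.68965517  76.56896552]
T [243 170  19  39 472] [252.52542373 189.45974576] [ 11.76271186 146.11228814  77.86440678]
(314, 796, 3) (594, 396, 3)
```

View pics/c.png

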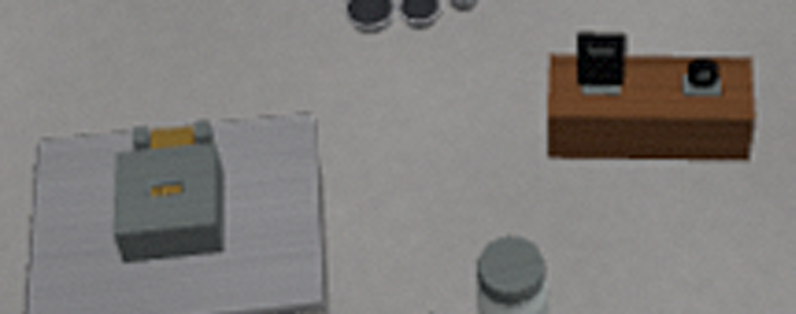

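The rest's top corners in this crop are about (549,55), (752,57), (752,121) and (548,117). The case's top corners are (116,152), (217,145), (221,228) and (118,236). The square head is at (601,58).

```bash
cat >> h.py <<'E'
def yaw(v): return np.arctan2(v[1],v[0])
E
python3 - <<'E'
from h import *
S=cam('scene')
f=lambda u,v,z:onz(S,95+u/3.7,165+v/3.7,z)
q=[f(*p,.045) for p in [(549,55),(752,57),(752,121),(548,117)]]
c=[f(*p,.1) for p in [(116,152),(217,145),(221,228),(118,236)]]
for q in (q,c):
    q=np.array(q); print(np.round(q,4).tolist(),q.mean(0), [np.linalg.norm(q[i]-q[i-1]).round(4) for i in range(4)])
    print('y-axis yaw',yaw(q[1]-q[0]),yaw(q[2]-q[3]),'x',yaw(q[3]-q[0]),yaw(q[2]-q[1]))
print(f(601,58,.071),f(166,188,.1))
s=ctrl.get_state();M=R.from_rotvec(s['tool_rot']).as_matrix();print(M,s['position'])
w=cam('wrist');print(M.T@(w['o']-s['position']),M.T@w['R'])
E
```

```text
[[0.5144, 0.0661, 0.045], [0.553, 0.1901, 0.045], [0.6011, 0.1721, 0.045], [0.5619, 0.0515, 0.045]] [0.5575941  0.11995202 0.045     ] [np.float64(0.0496), np.float64(0.1299), np.float64(0.0514), np.float64(0.1268)]
y-axis yaw 1.2693932645883776 1.2564323007800002 x -0.2966799591976918 -0.3567375331916033
[[0.5557, -0.2019, 0.1], [0.5672, -0.1463, 0.1], [0.624, -0.1537, 0.1], [0.6131, -0.2084, 0.1]] [ 0.5900063  -0.17755962  0.1       ] [np.float64(0.0577), np.float64(0.0567), np.float64(0.0573), np.float64(0.0558)]
y-axis yaw 1.3674733193514377 1.3732040435469108 x -0.1132072691138573 -0.12886770778812043
[0.54624977 0.09044876 0.071     ] [ 0.58866059 -0.17852146  0.1       ]
[[-9.59162105e-01  2.82856940e-01 -9.24677309e-05]
 [ 2.82856940e-01  9.59161901e-01 -6.31376909e-04]
 [-8.98978156e-05 -6.31747944e-04 -9.99999796e-01]] [0.18385691 0.62327067 0.22217785]
[ 0.06679055 -0.00061808 -0.1620439 ] [[-2.23878129e-06 -9.69429185e-01 -2.45371261e-01]
 [ 9.99999991e-01  3.00271736e-05 -1.27757422e-04]
 [ 1.31219579e-04 -2.45371259e-01  9.69429176e-01]]
```

Sizes match (rest 128×50 mm, case 57 mm). The key is at about (0.548, 0.090) and the lock at (0.590, −0.178). I'll rise, then move over the key.

jog_arm:
  rows: "0 0 -3 0 0 0 -1;0 0 -3 0 0 0 -1;-4.5 -3.7 0 0 0 0 -1;-4.5 -3.7 0 0 0 0 -1;-4.5 -3.7 0 0 0 0 -1"
  force: 40

```text
time: 0.98
position: [0.283, 0.4772, 0.2827]
tool_rot: [0.449, 3.109, 0.001]
ft_force: [1.5, 0.5, 0.0]
grip_width: 0.997
grip_force: 0.0
```

jog_arm:
  rows: "-4.5 -3.7 0 0 0 0 -1;-4.5 -3.7 0 0 0 0 -1;-4.5 -3.7 0 0 0 0 -1;-4.5 -3.7 0 0 0 0 -1;-4.5 -3.7 0 0 0 0 -1"

```text
time: 1.6
position: [0.4463, 0.2361, 0.2829]
tool_rot: [0.449, 3.109, 0.002]
ft_force: [1.2, -0.7, 0.1]
grip_width: 1.001
grip_force: 0.0
```

jog_arm:
  rows: "-4.5 -3.7 0 0 0 0 -1;-4.5 -3.7 0 0 0 0 -1;-4.5 -3.7 0 0 0 0 -1;0 0 0 0 0 0.18 -1;0 0 0 0 0 0.18 -1"

```text
time: 2.22
position: [0.5439, 0.092, 0.2825]
tool_rot: [-1.01, -2.975, -0.0]
ft_force: [1.0, 0.4, -0.7]
grip_width: 1.003
grip_force: 0.0
```

jog_arm:
  rows: "0 0 0 0 0 0.18 -1;0 0 0 0 0 0.18 -1;0 0 0 0 0 0.18 -1;0 0 0 0 0 0.18 -1;0 0 0 0 0 0.18 -1"

```text
time: 2.85
position: [0.5435, 0.0931, 0.2827]
tool_rot: [-2.201, -2.241, -0.0]
ft_force: [0.1, 0.7, 1.1]
grip_width: 1.001
grip_force: 0.0
```

jog_arm:
  rows: "0 0 0 0 0 0.15 -1;0 0 3 0 0 0 -1;0 0 2 0 0 0 -1;0 0 0 0 0 0 -1"

```text
time: 3.35
position: [0.5425, 0.0929, 0.2312]
tool_rot: [-2.356, -2.076, 0.004]
ft_force: [-0.1, -0.3, -0.2]
grip_width: 1.003
grip_force: 0.0
```

Run:
```python
from h import *
s=ctrl.get_state();M=R.from_rotvec(s['tool_rot']).as_matrix();print(s['position'],yaw(M[:,1]),s['joint_positions'])
w=cam('wrist');cv2.imwrite('pics/w1.png',w['img'])
for z,p in [('head',(.548,.09,.071)),('hole',(.59,-.178,.1))]: print(z,proj(w,p))
```

```text
[0.54246099 0.09292344 0.23122538] -0.12592639835294528 [-0.69152443  0.10763641  0.5131114   1.70378036 -0.05379287  1.34720965
 -0.29472303]
head [265.08758663 178.29016613]
hole [333.19663003 416.86770103]
```

View pics/w1.png

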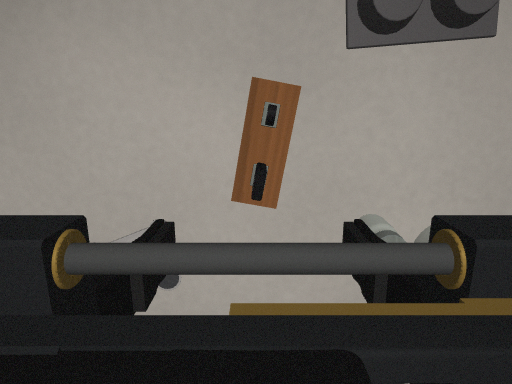

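The wrist view shows the rest upright, with corners near (253,78), (300,87), (276,208) and (232,200). The square head is at (259,181) and the round one at (271,115). I'll measure the rest's top outline and the head here.

Run:
```python
from h import *
s=ctrl.get_state();M=R.from_rotvec(s['tool_rot']).as_matrix()
w=cam('wrist');im=w['img'];h=cv2.cvtColor(im,cv2.COLOR_BGR2HSV)
roi=np.zeros(im.shape[:2],np.uint8);roi[60:214,215:315]=255
m=cv2.morphologyEx(cv2.inRange(h,(3,100,40),(20,255,255))&roi,cv2.MORPH_CLOSE,np.ones((25,25)))
c=max(cv2.findContours(m,0,2)[0],key=cv2.contourArea)
r=cv2.minAreaRect(c);b=cv2.boxPoints(r);print(r)
q=np.array([onz(w,*p,.045) for p in b]);print(q.round(4),q.mean(0),[np.linalg.norm(q[i]-q[i-1]).round(4) for i in range(4)])
e=q[1]-q[0];e2=q[2]-q[1];e=e if np.linalg.norm(e)>np.linalg.norm(e2) else e2
e=e*np.sign(e[1]);print('rack yaw',yaw(e)-np.pi/2)
k=cv2.inRange(im,(0,0,0),(30,30,30))&roi
n,l,st,ce=cv2.connectedComponentsWithStats(k)
for i in range(1,n):
    if st[i,4]>60: 
        rr=cv2.minAreaRect(np.argwhere(l==i)[:,::-1].astype(np.float32));print(st[i],ce[i],rr,[onz(w,*ce[i],z).round(4) for z in (.071,.085,.092)])
print('tcp',s['position'],'tool y yaw',yaw(M[:,1]))
```

```text
((263.2658996582031, 142.97921752929688), (49.63148880004883, 125.03765869140625), 10.784297943115234)
[[0.5052 0.0659 0.045 ]
 [0.5472 0.1885 0.045 ]
 [0.5945 0.1736 0.045 ]
 [0.5567 0.0488 0.045 ]] [0.5508868  0.11922105 0.045     ] [np.float64(0.0542), np.float64(0.1296), np.float64(0.0496), np.float64(0.1305)]
rack yaw -0.32960980287852526
[264 115  10  11  73] [268.68493151 120.32876712] ((268.70587158203125, 119.67647552490234), (7.518604278564453, 10.6715669631958), 14.03624439239502) [array([0.5594, 0.1453, 0.071 ]), array([0.559 , 0.1459, 0.085 ]), array([0.5588, 0.1462, 0.092 ])]
[251 163  14  38 332] [257.69879518 180.93373494] ((257.61199951171875, 181.38400268554688), (10.643684387207031, 36.6715202331543), 10.30484676361084) [array([0.5416, 0.0882, 0.071 ]), array([0.542 , 0.0912, 0.085 ]), array([0.5422, 0.0928, 0.092 ])]
tcp [0.54330602 0.09306461 0.2325353 ] tool y yaw -0.12589209073114735
```

jog_arm:
  rows: "0 0 0 0 0 0.15 -1;-0.35 0 2 0 0 0.04 -1;0 0 3 0 0 0 -1;0 0 3 0 0 0 -1;0 0 0 0 0 0 -1"

```text
time: 4.08
position: [0.5417, 0.0896, 0.1517]
tool_rot: [-2.543, -1.844, 0.004]
ft_force: [-0.5, -0.0, 0.0]
grip_width: 0.995
grip_force: 0.0
```

Run:
```python
from h import *
s=ctrl.get_state();M=R.from_rotvec(s['tool_rot']).as_matrix();print(s['position'],yaw(M[:,1]))
w=cam('wrist');cv2.imwrite('pics/w2.png',w['img'])
for p in [(.542,.089,.092),(.542,.089,.048)]: print(proj(w,p))
```

```text
[0.54166167 0.08957608 0.15173007] -0.3158840895768714
[259.64913697 205.69880901]
[259.52107412 190.31909291]
```

View pics/w2.png

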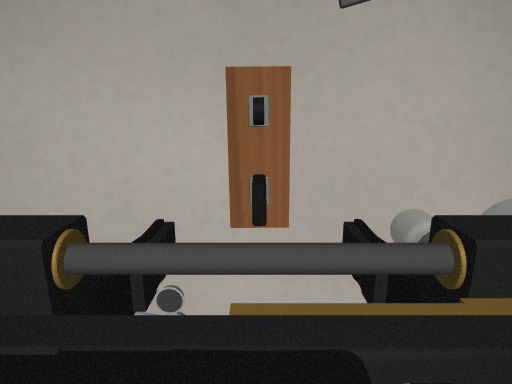

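The rest is now square to the tool, its axis at column 259. The head's top spans rows 175–225 at column 259, between the fingers. I'll descend and grip.

jog_arm:
  rows: "0 0 3 0 0 0 -1;0 0 3 0 0 0 -1;0 0 2 0 0 0 -1;0 0 1.4 0 0 0 -1;0 0 0 0 0 0 -1"

```text
time: 4.75
position: [0.5429, 0.0898, 0.0589]
tool_rot: [2.543, 1.844, 0.0]
ft_force: [-0.1, 0.3, -0.1]
grip_width: 0.997
grip_force: 0.0
```

jog_arm:
  rows: "0 0 0 0 0 0 1;0 0 0 0 0 0 1;0 0 0 0 0 0 1;0 0 0 0 0 0 1;0 0 0 0 0 0 1"
  force: 50

```text
time: 5.38
position: [0.5426, 0.0897, 0.0586]
tool_rot: [2.543, 1.844, 0.0]
ft_force: [-0.4, -0.4, -0.6]
grip_width: 0.518
grip_force: 0.0
```

jog_arm:
  rows: "0 0 0 0 0 0 1;0 0 0 0 0 0 1;0 0 0 0 0 0 1"

```text
time: 5.75
position: [0.5426, 0.0897, 0.0586]
tool_rot: [2.543, 1.844, 0.0]
ft_force: [-0.2, -1.0, -1.1]
grip_width: 0.175
grip_force: 0.0
```

jog_arm:
  rows: "0 0 0 0 0 0 1;0 0 0 0 0 0 1;0 0 0 0 0 0 1"

```text
time: 6.12
position: [0.5426, 0.0897, 0.0585]
tool_rot: [-2.543, -1.844, -0.0]
ft_force: [0.1, 0.1, -0.3]
grip_width: 0.111
grip_force: 50.0
```

jog_arm:
  rows: "0 0 -1 0 0 0 1;0 0 -2 0 0 0 1;0 0 -3 0 0 0 1;0 0 -4 0 0 0 1;0 0 0 0 0 0 1"

```text
time: 6.75
position: [0.5452, 0.09, 0.1627]
tool_rot: [2.542, 1.843, 0.011]
ft_force: [-0.7, -0.5, -0.3]
grip_width: 0.106
grip_force: 50.0
```

The grip width is 9.6 mm, so the key is held and lifted. I'll move past the lock so the wrist camera sees the keyhole.

jog_arm:
  rows: "0 0 -4 0 0 0 1;-4.6 1.9 0 0 0 0 1;-4.6 1.9 0 0 0 0 1;-4.6 1.9 0 0 0 0 1;-4.6 1.9 0 0 0 0 1"

```text
time: 7.38
position: [0.5572, -0.1102, 0.198]
tool_rot: [-2.542, -1.844, 0.0]
ft_force: [0.5, 0.1, -0.2]
grip_width: 0.111
grip_force: 50.0
```

jog_arm:
  rows: "-4.6 1.9 0 0 0 0 1;-4.6 1.9 0 0 0 0 1;-4.6 1.9 0 0 0 0 1;0 0 0 0 0 -0.13 1;0 0 0 0 0 0 1"

```text
time: 8.0
position: [0.5683, -0.258, 0.1977]
tool_rot: [-2.42, -2.002, 0.001]
ft_force: [0.6, 0.9, 0.1]
grip_width: 0.111
grip_force: 50.0
```

jog_arm:
  rows: "0 0 0 0 0 0 1;0 0 0 0 0 0 1"

```text
time: 8.25
position: [0.5692, -0.2566, 0.1984]
tool_rot: [-2.417, -2.006, -0.001]
ft_force: [0.3, -0.1, -0.5]
grip_width: 0.112
grip_force: 50.0
```

Run:
```python
from h import *
s=ctrl.get_state();M=R.from_rotvec(s['tool_rot']).as_matrix();print(s['position'],yaw(M[:,1]),s['joint_positions'])
w=cam('wrist');cv2.imwrite('pics/w3.png',w['img']);print(proj(w,(.59,-.178,.1)))
for n in('scene','side'):cv2.imwrite(f'pics/{n}1.png',cam(n)['img'])
```

```text
[ 0.56921415 -0.25659851  0.19844481] -0.18552754672844896 [-0.20063382  0.33115438  0.72779932  1.57591893 -0.22565429  1.32085633
  0.37076658]
[266.74346726  86.38503785]
```

View pics/w3.png

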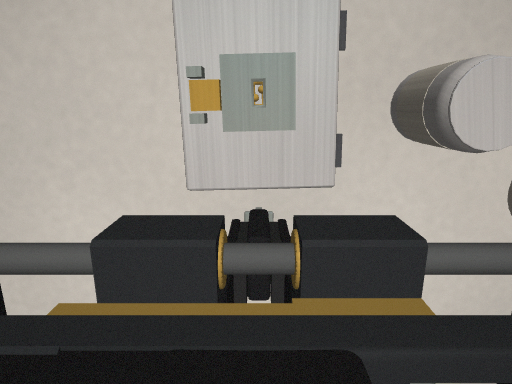

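The keyhole slot is at (258,93) in the case top, which has corners near (220,54), (295,53), (295,131) and (223,131). The held head is centred at column 259. I'll measure the slot and check the key's offset in the hand.

Run:
```python
from h import *
s=ctrl.get_state();M=R.from_rotvec(s['tool_rot']).as_matrix();p=s['position']
w=cam('wrist');im=w['img'];h=cv2.cvtColor(im,cv2.COLOR_BGR2HSV)
print(im[70,250],im[30,250],im[93,254],im[93,258],im[80,258])
ref=im[70,240].astype(int)
g=cv2.GaussianBlur(im,(3,3),0).astype(int)
m=((g.max(2)<(im[70,240].max()+im[30,240].max())/2)).astype(np.uint8)*255
roi=np.zeros_like(m);roi[45:140,222:305]=255
n,l,st,ce=cv2.connectedComponentsWithStats(m&roi);i=1+np.argmax(st[1:,4])
c=max(cv2.findContours((l==i).astype(np.uint8),0,2)[0],key=cv2.contourArea)
r=cv2.minAreaRect(c);print(st[i],r)
ap=cv2.approxPolyDP(c,6,True)[:,0];print(ap.tolist())
q=np.array([onz(w,*a,.1) for a in ap]);print(q.round(4).tolist(),q.mean(0))
for a,b in zip(q,np.roll(q,-1,0)):print('edge',np.linalg.norm(b-a).round(4),(yaw(b-a)%(np.pi/2)-np.pi/2).round(3))
# slot: pixels unlike case colour inside
d=np.abs(im.astype(int)-np.median(im[60:125,230:290].reshape(-1,3),0)).sum(2)
k=(d>60).astype(np.uint8);k[:68]=0;k[120:]=0;k[:,:235]=0;k[:,285:]=0
x,y,ww,hh=cv2.boundingRect(k);print('slot',x,y,ww,hh)
u,v=x+ww/2-.5,y+hh/2-.5;P=onz(w,u,v,.1);print('hole',P,'tool-rel',M.T@(P-p))
a,b=onz(w,u,y,.1),onz(w,u,y+hh,.1);print('slot len',np.linalg.norm(a-b), 'width',np.linalg.norm(onz(w,x,v,.1)-onz(w,x+ww,v,.1)))
for t in [(.015,0,-.0335),(-.015,0,-.0335),(.012,-.008,.0105),(.012,.008,.0105)]: print(t,proj(w,p+M@np.array(t)).round(1))
cr=cv2.resize(im[195:305,215:305],None,fx=5,fy=5,interpolation=cv2.INTER_CUBIC);cr=np.clip(cr.astype(int)*2,0,255).astype(np.uint8);cv2.imwrite('pics/k.png',cr)
```

```text
[140 147 137] [184 187 187] [ 63 137 175] [171 175 177] [92 97 97]<stdin>:7: RuntimeWarning: overflow encountered in scalar add
Traceback (most recent call last):
ValueError: attempt to get argmax of an empty sequence
```

```bash
cat > m.py <<'E'
from h import *
s=ctrl.get_state();M=R.from_rotvec(s['tool_rot']).as_matrix();p=s['position']
w=cam('wrist');im=w['img']
g=cv2.GaussianBlur(im,(3,3),0)
m=(g.max(2)<165).astype(np.uint8)*255
roi=np.zeros_like(m);roi[45:140,221:305]=255
n,l,st,ce=cv2.connectedComponentsWithStats(m&roi);i=1+np.argmax(st[1:,4])
c=max(cv2.findContours((l==i).astype(np.uint8),0,2)[0],key=cv2.contourArea)
r=cv2.minAreaRect(c);print(st[i],r)
ap=cv2.approxPolyDP(c,6,True)[:,0];print(ap.tolist())
q=np.array([onz(w,*a,.1) for a in ap]);print(q.round(4).tolist(),q.mean(0))
for a,b in zip(q,np.roll(q,-1,0)):print('edge',np.linalg.norm(b-a).round(4),(yaw(b-a)%(np.pi/2)-np.pi/2).round(3))
d=np.abs(im.astype(int)-np.median(im[60:125,230:290].reshape(-1,3),0)).sum(2)
k=(d>60).astype(np.uint8);k[:68]=0;k[120:]=0;k[:,:235]=0;k[:,285:]=0
x,y,ww,hh=cv2.boundingRect(k);print('slot',x,y,ww,hh)
u,v=x+ww/2-.5,y+hh/2-.5;P=onz(w,u,v,.1);print('hole',P,'tool-rel',M.T@(P-p))
print('slot len',np.linalg.norm(onz(w,u,y,.1)-onz(w,u,y+hh,.1)),'width',np.linalg.norm(onz(w,x,v,.1)-onz(w,x+ww,v,.1)))
for t in [(.015,0,-.0335),(-.015,0,-.0335),(.012,-.008,.0105),(.012,.008,.0105)]: print(t,proj(w,p+M@np.array(t)).round(1))
cr=cv2.resize(im[195:305,215:305],None,fx=5,fy=5,interpolation=cv2.INTER_CUBIC);cr=np.clip(cr.astype(int)*2,0,255).astype(np.uint8);cv2.imwrite('pics/k.png',cr)
E
python3 m.py
```

```text
[ 221   51   75   80 5721] ((258.0, 90.5), (79.0, 74.0), 90.0)
[[293, 51], [221, 53], [223, 130], [295, 127]]
[[0.6132, -0.1579, 0.1], [0.5613, -0.1496, 0.1], [0.5511, -0.204, 0.1], [0.606, -0.212, 0.1]] [ 0.58287267 -0.1808946   0.1       ]
edge 0.0526 -0.159
edge 0.0554 -0.185
edge 0.0555 -0.145
edge 0.0546 -0.132
slot 251 77 15 30
hole [ 0.58284292 -0.18105116  0.1       ] tool-rel [ 0.07739088 -0.00057368  0.09866693]
slot len 0.02159090161860249 width 0.01125051403408037
(0.015, 0, -0.0335) [259.4 234.8]
(-0.015, 0, -0.0335) [259.3 299.7]
(0.012, -0.008, 0.0105) [244.3 209.9]
(0.012, 0.008, 0.0105) [273.8 209.9]
```

View pics/k.png

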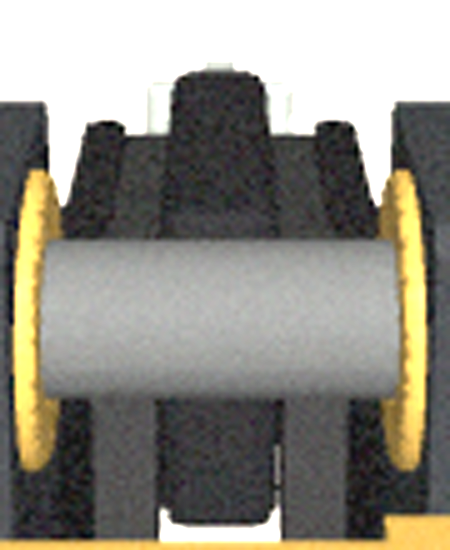

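The key sits centred in the hand: head edge row 299.6 against 299.7 expected. The slot measures 21.6×11.3 mm including the bevel, as it should. The lock's yaw is about −0.155. I'll move over the keyhole and descend to just above the mouth.

jog_arm:
  rows: "0 0 0 0 0 -0.03 1;4 0.2 0 0 0 0 1;3.7 0 0 0 0 0 1;0 0 2.5 0 0 0 1;0 0 2 0 0 0 1"

```text
time: 9.12
position: [0.5828, -0.1815, 0.1527]
tool_rot: [-2.386, -2.043, 0.0]
ft_force: [0.3, -0.3, 0.4]
grip_width: 0.106
grip_force: 50.0
```

jog_arm:
  rows: "0 0 0.5 0 0 0 1;0 0 0 0 0 0 1;0 0 0 0 0 0 1"

```text
time: 9.5
position: [0.5833, -0.1827, 0.1494]
tool_rot: [2.388, 2.04, 0.001]
ft_force: [0.8, -0.6, -0.7]
grip_width: 0.107
grip_force: 50.0
```

```bash
cat > q.py <<'E'
from h import *
s=ctrl.get_state();M=R.from_rotvec(s['tool_rot']).as_matrix();p=s['position']
print(p,yaw(M[:,1]),'F',s['ft_force'].round(1),'Ftool',(M.T@s['ft_force']).round(1),'err to target tool',(M.T@(np.array([.5829,-.1805,p[2]])-p)).round(4),'tip z rel mouth',p[2]-.139)
E
python3 q.py; python3 -c "
from h import *
for n in ('scene','side'):
    d=cam(n);u,v=proj(d,(.583,-.18,.11)).astype(int);cv2.imwrite(f'pics/{n}2.png',cv2.resize(d['img'][v-50:v+50,u-65:u+65],None,fx=6,fy=6,interpolation=cv2.INTER_CUBIC));print(u,v)
a=[cv2.imread(f'pics/{n}2.png')[:, 200:590] for n in('scene','side')];cv2.imwrite('pics/j.png',np.hstack(a))"
```

```text
[ 0.58331785 -0.18268156  0.14939022] -0.15678158546170745 F [ 0.8 -0.6 -0.7] Ftool [-0.4  0.9  0.7] err to target tool [ 0.0021 -0.0008 -0.    ] tip z rel mouth 0.010390219772639736
137 211
301 270
```

View pics/j.png

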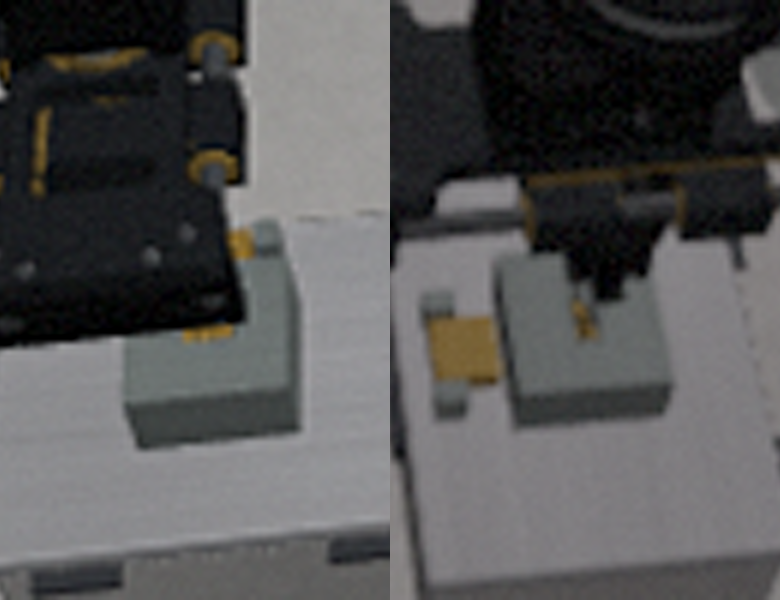

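The scene view shows the fingers just behind the slot and hides the key. The side view shows the fingertips at about (570–625,290) near the slot at (583,318). I'll check the side view by projecting where they should be.

Run:
```python
from h import *
s=ctrl.get_state();M=R.from_rotvec(s['tool_rot']).as_matrix();p=s['position']
d=cam('side');T=lambda P:((proj(d,P)-[236,220])*6+[190,0]).round(0)
print('hole',T((.583,-.181,.1)))
for c in [(0,0,0),(0,.005,0),(0,-.005,0),(-.0095,.005,0),(-.0095,-.005,0),(0,0,.039),(-.007,0,.037),(.007,0,.037),(-.012,-.008,.0105),(-.012,.008,.0105)]: print(c,T(p+M@np.array(c)))
# hole by side view with plane z=.1
print(onz(d,(583-190)/6+236,318/6+220,.1), onz(d,(585-190)/6+236,320/6+220,.1))
```

```text
hole [581. 316.]
(0, 0, 0) [598. 253.]
(0, 0.005, 0) [612. 252.]
(0, -0.005, 0) [584. 255.]
(-0.0095, 0.005, 0) [617. 277.]
(-0.0095, -0.005, 0) [588. 279.]
(0, 0, 0.039) [586. 306.]
(-0.007, 0, 0.037) [590. 321.]
(0.007, 0, 0.037) [583. 285.]
(-0.012, -0.008, 0.0105) [578. 301.]
(-0.012, 0.008, 0.0105) [624. 297.]
[ 0.58337005 -0.18196269  0.1       ] [ 0.58381225 -0.18289121  0.1       ]
```

jog_arm:
  rows: "0.1 0 0 0 0 0 1;0 0 0.5 0 0 0 1;0 0 0.4 0 0 0 1;0 0 0.3 0 0 0 1;0 0 0.2 0 0 0 1"

```text
time: 10.28
position: [0.5829, -0.1809, 0.1342]
tool_rot: [-2.388, -2.041, 0.0]
ft_force: [0.1, -0.9, -0.0]
grip_width: 0.111
grip_force: 50.0
```

```bash
python3 q.py
```

```text
[ 0.58292752 -0.18091648  0.13419673] -0.15595877630899826 F [ 0.1 -0.9 -0. ] Ftool [-0.8  0.2  0. ] err to target tool [ 0.0004 -0.0001  0.    ] tip z rel mouth -0.004803266439433768
```

The tip is 5 mm into the slot with no force. Next is pushing while rocking along key x.

jog_arm:
  rows: "0 0.15 0.3 0 0 0 1;0 -0.3 0.3 0 0 0 1;0 0.3 0.3 0 0 0 1;0 -0.3 0.3 0 0 0 1;0 0.15 0 0 0 0 1"

```text
time: 10.9
position: [0.5841, -0.1818, 0.1245]
tool_rot: [2.386, 2.04, 0.003]
ft_force: [-2.9, -0.1, 7.5]
grip_width: 0.11
grip_force: 50.0
```

```bash
python3 q.py
```

```text
[ 0.58409966 -0.18179055  0.12454818] -0.1561280744490213 F [-2.9 -0.1  7.5] Ftool [-0.6 -2.9 -7.5] err to target tool [ 0.0011 -0.0014 -0.    ] tip z rel mouth -0.014451820722155687
```

jog_arm:
  rows: "0 0.1 0.3 0 0 0 1;0 -0.3 0.3 0 0 0 1;0 0.3 0.3 0 0 0 1;0 -0.3 0.3 0 0 0 1;0 0.15 0 0 0 0 1"

```text
time: 11.52
position: [0.584, -0.1805, 0.1134]
tool_rot: [2.386, 2.041, 0.005]
ft_force: [-5.6, 3.4, 17.6]
grip_width: 0.112
grip_force: 50.0
```

```bash
python3 q.py
```

```text
[ 0.58401529 -0.18052763  0.11340272] -0.15548260636550584 F [-5.6  3.4 17.6] Ftool [  2.5  -6.  -17.6] err to target tool [-0.0001 -0.0011 -0.    ] tip z rel mouth -0.025597283700726156
```

jog_arm:
  rows: "0 -0.15 0.1 0 0 0 1;0 0.2 0.1 0 0 0 1;0 -0.1 0 0 0 0 1;0 0 0 0 0 0 1"

```text
time: 12.02
position: [0.584, -0.1806, 0.1134]
tool_rot: [2.386, 2.041, 0.007]
ft_force: [-6.0, 5.0, 26.3]
grip_width: 0.107
grip_force: 50.0
```

```bash
python3 q.py
```

```text
[ 0.58402647 -0.18058292  0.1134004 ] -0.1555506519560033 F [-6.   5.  26.3] Ftool [  4.1  -6.6 -26.3] err to target tool [-0.0001 -0.0011 -0.    ] tip z rel mouth -0.025599598246717536
```

Depth stays at −25.6 mm while the force rises, so the collar is seated. Now I'll turn clockwise (+ about tool z).

jog_arm:
  rows: "0 0 0 0 0 0.12 1;0 0 0 0 0 0.12 1;0 0 0 0 0 0.12 1;0 0 0 0 0 0.12 1;0 0 0 0 0 0 1"
  force: 60

```text
time: 12.65
position: [0.5843, -0.1809, 0.1134]
tool_rot: [2.804, 1.414, 0.008]
ft_force: [-5.7, 3.7, 26.0]
grip_width: 0.111
grip_force: 60.0
```

```bash
python3 q.py; python3 -c "
from h import *
s=ctrl.get_state();print(s['torque'],s['joint_positions'])"
```

```text
[ 0.5842546  -0.18086669  0.11339228] -0.6363898097488052 F [-5.7  3.7 26. ] Ftool [ -0.3  -6.7 -26. ] err to target tool [-0.0005 -0.0013 -0.    ] tip z rel mouth -0.025607722669953106
[ 0.82148373  1.74394867 -0.00483347] [-0.35890821  0.38307045  0.76237333  1.71147408 -0.28883412  1.15809266
 -0.1528708 ]
```

jog_arm:
  rows: "0 0 0 0 0 0.12 1;0 0 0 0 0 0.12 1;0 0 0 0 0 0.12 1;0 0 0 0 0 0.12 1;0 0 0 0 0 0.12 1"

```text
time: 13.28
position: [0.5842, -0.1807, 0.1134]
tool_rot: [-3.097, -0.519, -0.008]
ft_force: [-5.6, 4.4, 26.7]
grip_width: 0.115
grip_force: 60.0
```

jog_arm:
  rows: "0 0 0 0 0 0.12 1;0 0 0 0 0 0.12 1;0 0 0 0 0 0.12 1;0 0 0 0 0 0.12 1;0 0 0 0 0 0.09 1"

```text
time: 13.9
position: [0.5844, -0.1811, 0.1134]
tool_rot: [-3.118, 0.371, -0.007]
ft_force: [-6.1, 3.8, 27.2]
grip_width: 0.111
grip_force: 60.0
```

jog_arm:
  rows: "0 0 0 0 0 0 1;0 0 0 0 0 0 1;0 0 0 0 0 0 1"

```text
time: 14.28
position: [0.5844, -0.1811, 0.1134]
tool_rot: [-3.118, 0.367, -0.008]
ft_force: [-6.4, 4.5, 26.7]
grip_width: 0.11
grip_force: 60.0
```

```bash
python3 q.py; python3 -c "
from h import *
s=ctrl.get_state();print(s['torque'],s['joint_positions'])
d=cam('side');cv2.imwrite('pics/fin.png',cv2.resize(d['img'][220:330,230:360],None,fx=5,fy=5,interpolation=cv2.INTER_CUBIC))"
```

```text
[ 0.58439105 -0.18110887  0.11339067] -1.80522990326797 F [-6.4  4.5 26.7] Ftool [ -7.2  -3.  -26.8] err to target tool [-0.0016 -0.0002 -0.    ] tip z rel mouth -0.02560933335023577
[0.99183184 1.680295   0.04356802] [-0.52398744  0.46558845  0.9999946   1.71587489 -0.42277125  1.1892189
 -1.21716906]
```

View pics/fin.png

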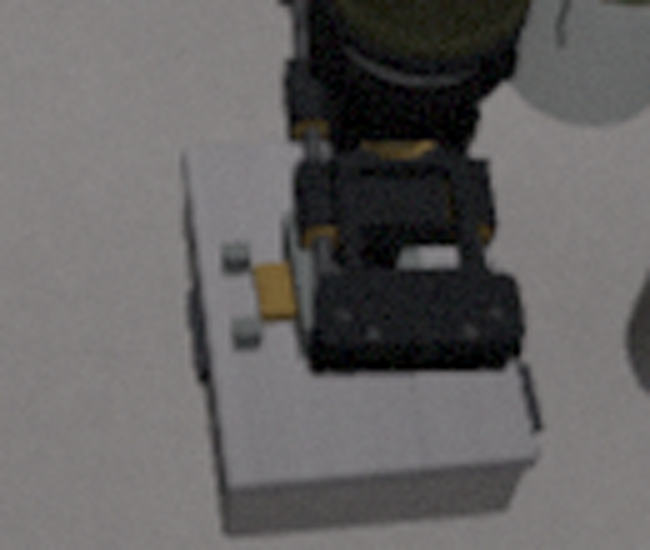

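The bolt has drawn in clear of its posts: its left end is at x≈253, and the posts are at x≈240. The key is turned 1.65 rad, seated at −25.6 mm and still gripped. Handing in.

```bash
python3 -c "
from h import *
print(ticket.close_job())"
```

```text
the job is handed in; nothing more can be done
None
```

The square-headed key is fully home in the lock (by arm position, tip 25.6 mm below the mouth) and turned 1.65 rad clockwise. The bolt is visibly drawn in, the key is still gripped at 60 N and held turned, and I've handed the job in; no verdict came back.

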